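# Slide the catch magnets home into their wells

### The arm

A 6-joint arm with a two-finger parallel gripper is mounted at the origin on the work surface. World frame = base frame: x ahead of the robot, y to its left, z up, the work surface at z = 0. Lengths are in m, angles in rad, forces in N, time in s.
With the tool pointing down it reaches from about 0.375 to 0.925 m from the base axis. Payload 5.7 kg.
Tool frame: the origin (TCP) lies midway between the tips of the shut fingers; the grasp point (between the pads) lies 19 mm behind it; z points along the fingers, y is the line along which they close (so a half turn about z gives the same grasp; the last joint's range is limited). The gripper opens to 85 mm and grips with 20 to 120 N. Pads are 22 mm wide; open, the fingers measure 114 mm over their backs; the gripper's body (76 mm by 85 mm) begins 54 mm behind the grasp point. The pads swing forward as they close: fully open they stand 13 mm farther back than shut.
Start: joints at [1.235, 0.359, 1.51, -0, 1.272, -0.115], TCP at [0.131, 0.585, 0.231] pointing down, gripper open.
Joint ranges: [-2.97, 2.97], [-1.01, 2.36], [0.21, 2.38], [-0.96, 4.11], [0.2, 2.71], [-2.98, 2.98]. Speed limits (rad/s): [2.39, 2.39, 3.14, 3.14, 3.14, 3.14].

### API

Orientations are given as a unit quaternion [w, x, y, z].
In Python, from bench import r gives the robot as it stands. Calls block until the motion is done:
- r.goto(position, orientation): joint-space move of the TCP to a pose.
- r.movel(position, rotation=None, velocity=0.15, threshold=None): straight line of the TCP; rotation=None keeps the orientation; velocity is the mean speed in m/s. With threshold (N) it stops when the force on the tool has changed by that much, and returns True; else False.
- r.move_j(angles): joint-space move.
- r.grip(opening, effort=None): finger opening in m; effort is the grip in N (None keeps the last); returns when the fingers have stopped.
- r.sleep(seconds).
- r.inverse_kinematics(position, orientation): joint angles nearest the present ones, or None.
- r.grab_frame(name): name is "scene" or "top" or "wrist"; returns the picture (420x560x3 uint8, red, green, blue); there is no depth.
- r.camera_model(name): a dict with "K" (3x3 intrinsics, pixels), "k1" (the pictures are not rectified: a ray, as slopes to the right and down, at radius r is drawn at 1 + k1 r^2 times it, then the intrinsics apply), "pose" (4x4, takes a point from camera to world coordinates); the wrist camera has in their place "T_tool_cam" (4x4, takes a point from camera to tool coordinates, whose origin is the TCP and whose axes are the flange's). Camera axes: x right, y down, z forward; pixel columns grow to the right and rows downward; lengths in m; the calibration is good to about 2 mm. A picture is of the moment at which its call begins: read the wrist's pose just before it. camera_model takes no time and is no camera call.
A pose or a line that the arm cannot do raises r.MotionError and nothing moves.
- r.job_done(): hands the job in; it is judged then, once.
Readings, each from a call of its own:
- r.get_t(): time.
- r.get_qpos(): joint angles.
- r.get_joint_vel(): joint speeds.
- r.get_tau(): joint torques, N m.
- r.get_ee_pos(): TCP position.
- r.get_orientation(): TCP orientation.
- r.get_wrist_force(): force on the tool from outside, world axes, zero at the start.
- r.get_ft_torque(): the same for the moment, N m.
- r.get_opening(): finger opening in m.
- r.get_grasp_force(): force on a finger pad.
Only numpy, scipy, OpenCV 4.12 (cv2) and the standard library are available. Lean on these libraries where they do the work, as an engineer would, in place of code of your own. Each camera call takes 0.05 s, during which the arm holds its last target. There are 200 camera calls.

### The job

Put the three loose catch magnets away in the cabinet base: with the fingertips, gently push each steel disc across the white board into the round well of its own size, so that it drops in and lies flat on the bottom. Only slide them, without pinching or lifting any, keep them from touching one another or the steel tin, and leave everything else standing where it is.

Things in the scene. Friction and masses are not known exactly. Their poses are not given: they have to be found in the camera images.
- board: Cabinet base fixed flat on the bench: white melamine, 270 (its x) x 630 (its y) x 18 mm. Origin: centre of its underside; x points away from the robot, turned up to 0.2 rad. All things but the tape are on its top, 18 mm up. Three 80 mm square inserts, each with one round well in its middle, lie flush in it at board x +78, y -170, 0 and +170 mm in any order; joints slide over freely.
- well_small (a point): Centre of the floor of the small well: 30 mm across inside, bored in a white insert, with a grey steel disc as floor 9.5 mm below the board's top. Fixed; axes as the board's, z up. It is for the magnet of 25 mm.
- well_medium (a point): Centre of the floor of the medium well: 37 mm across inside, bored in a white insert, with a grey steel disc as floor 9.5 mm below the board's top. Fixed; axes as the board's, z up. It is for the magnet of 32 mm.
- well_large (a point): Centre of the floor of the large well: 45 mm across inside, bored in a white insert, with a grey steel disc as floor 9.5 mm below the board's top. Fixed; axes as the board's, z up. It is for the magnet of 40 mm.
- magnet_small: The small catch magnet: plain steel disc 25 mm across, 8 mm thick, small dark hole in the middle, lying loose on the near half of the board, 30 g (give or take a third). Origin: centre of its underside; z up. Slides with friction 0.45 to 0.75, attracts nothing here, tips into a well of its size or larger once its centre is past the rim; when home its top is 1.5 mm below the board's top.
- magnet_medium: The medium catch magnet: plain steel disc 32 mm across, 8 mm thick, small dark hole in the middle, lying loose on the near half of the board, 48 g (give or take a third). Origin: centre of its underside; z up. Slides with friction 0.45 to 0.75, attracts nothing here, tips into a well of its size or larger once its centre is past the rim; when home its top is 1.5 mm below the board's top.
- magnet_large: The large catch magnet: plain steel disc 40 mm across, 8 mm thick, small dark hole in the middle, lying loose on the near half of the board, 75 g (give or take a third). Origin: centre of its underside; z up. Slides with friction 0.45 to 0.75, attracts nothing here, tips into a well of its size or larger once its centre is past the rim; when home its top is 1.5 mm below the board's top.
- tin: Open round steel tin of assorted hooks, 66 mm across at the rim, 38 mm tall with hooks showing up to 45 mm, standing loose on the middle of the board. Origin: centre of its underside.
- catch: Spare magnetic catch: white plastic housing 56 (its x) x 18 (its y) x 16 mm with a grey steel nose at its -y side, lying loose on the middle of the board. Origin: centre of its underside.
- tape: Closed black tape measure, 62 x 58 x 36 mm, loose on the bench well to the right of the board. Origin: centre of its underside.
- jar: Glass jam jar with a silver lid, 54 mm across, 84 mm tall, standing loose between two inserts. Origin: centre of its underside.
- carton: Small cardboard carton of screws, 57 (its x) x 47 (its y) x 40 mm, standing loose between two inserts. Origin: centre of its underside.
- finder: Grey plastic stud finder lying at one end of the board, 150 (its x) x 64 (its y) x 32 mm. Origin: centre of its underside.
- driver: Blue-handled nut driver lying at the other end of the board along its own x, 216 mm long: handle 104 mm long and 28 mm thick to -x, shank and 15 mm socket to +x. Origin: under the middle of its length, at the bottom of the handle.
There are look-alikes about, which are no part of the job. What is shaped like the magnet_large but orange or yellow is not meant.

How it is judged:
At the end, for the whole second after the job is handed in: Each of the three magnets lies in the well of its own size: its centre within 5 mm of the well's centre, its underside within 2 mm of the well's floor, flat to within 0.07 rad, and at rest (horizontal distance between magnet_small and well_small below 0.005 m and z of magnet_small in the frame of well_small between -0.002 and 0.002 m and angle between each of magnet_small, magnet_medium, magnet_large's own z axis and vertical below 0.07 rad and linear speed of each of magnet_small, magnet_medium, magnet_large below 0.01 m/s and horizontal distance between magnet_medium and well_medium below 0.005 m and z of magnet_medium in the frame of well_medium between -0.002 and 0.002 m and horizontal distance between magnet_large and well_large below 0.005 m and z of magnet_large in the frame of well_large between -0.002 and 0.002 m); the robot touches nothing.
It fails at once if a magnet is lifted more than 12 mm off the board (z of any of magnet_small, magnet_medium, magnet_large in the frame of board above 0.03 m).
It fails at once if a magnet is pinched or rammed: more than 15 N between the fingers and it (contact force between the fingers and magnet_small above 15 N or contact force between the fingers and magnet_medium above 15 N or contact force between the fingers and magnet_large above 15 N).
It fails at once if a magnet touches another magnet or the steel tin (contact force between magnet_small and magnet_medium above 0.1 N or contact force between any of magnet_small, magnet_medium and magnet_large above 0.1 N or contact force between any of magnet_small, magnet_medium, magnet_large and tin above 0.1 N).
It fails at once if the tin, spare catch, tape measure, jar, carton, stud finder or nut driver is shifted by more than 12 mm or knocked over (distance of any of tin, catch, tape, jar, carton, finder, driver from where it was at the start of the episode above 0.012 m).
It also fails if it takes over 72 s, if anything falls off the work surface, if the arm or the gripper's body presses on something with over 40 N, if the wrist force passes 120 N, or if a joint passes its speed limit or range.

## Working session

There is one attempt and no reset: what is moved stays moved. The work goes in short steps, each a Python script; the robot and the scene stay as the last script left them, time stands still between calls to the robot, and variables do not carry over. Pictures are saved under pics/ and viewed, at most 10 in all, crops included, and the job is handed in when it is done.

```bash
mkdir -p pics; ls; python3 - <<'E'
from bench import r
import cv2
for n in("top","scene"):
    f=r.grab_frame(n); cv2.imwrite(f"pics/{n}0.png",f[...,::-1]); m=r.camera_model(n); print(n,m["K"],m["k1"],m["pose"])
print(r.camera_model("wrist"), r.get_orientation(), r.get_t())
E
```

```text
pics
top [[519.46520735   0.         274.14497921]
 [  0.         519.46520735 211.01766467]
 [  0.           0.           1.        ]] -7.342345854045859e-05 [[-0.02849604 -0.99333789  0.11165934  0.34326047]
 [-0.99953133  0.02706607 -0.01430186 -0.08836757]
 [ 0.0111844  -0.11201456 -0.99364362  1.22672532]
 [ 0.          0.          0.          1.        ]]
scene [[424.05205953   0.         271.77433708]
 [  0.         424.05205953 213.28943265]
 [  0.           0.           1.        ]] -0.13362972005347085 [[ 0.36859769  0.53049348 -0.76335602  1.20704869]
 [ 0.92946599 -0.22368106  0.29335942 -0.37440667]
 [-0.01512302 -0.81764506 -0.57552397  0.64303136]
 [ 0.          0.          0.          1.        ]]
{'K': array([[322.37558977,   0.        , 282.95879285],
       [  0.        , 322.37558977, 213.04106534],
       [  0.        ,   0.        ,   1.        ]]), 'k1': -0.017507005138000666, 'T_tool_cam': array([[ 6.85528592e-04, -9.59512617e-01, -2.81664813e-01,
         7.17844455e-02],
       [ 9.99999595e-01,  8.22248938e-04, -3.67209221e-04,
        -1.64078452e-04],
       [ 5.83940474e-04, -2.81664447e-01,  9.59512792e-01,
        -1.43720584e-01],
       [ 0.00000000e+00,  0.00000000e+00,  0.00000000e+00,
         1.00000000e+00]])} [-1.86132002e-04  1.10163487e-01  9.93913130e-01 -8.13952439e-04] 0.1
```

View pics/top0.png

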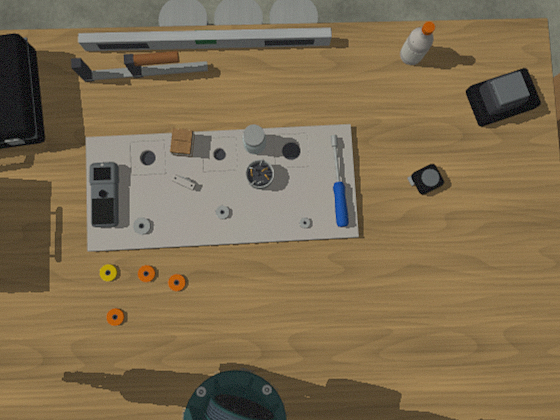

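View pics/scene0.png

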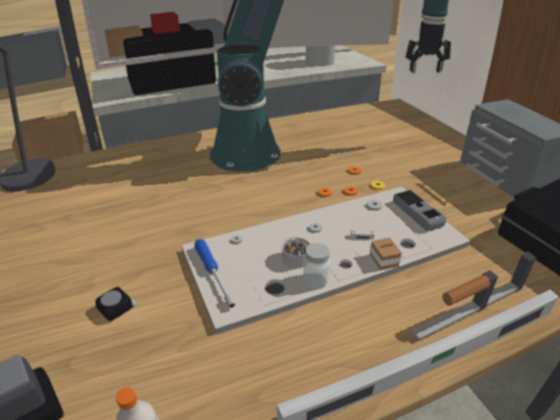

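The top view shows three steel discs: large at about (142,226), medium (222,212) and small (305,222). The wells are medium (148,157), small (220,154) and large (291,150). The tin is at (260,174), the catch at (184,181), the carton at (182,141) and the jar at (254,138). The orange and yellow rings at (108,272), (147,273), (177,282) and (115,317) lie on the bench and are look-alikes. The large magnet is the plain steel disc at (142,226), on the board. I'll confirm that in a wrist close-up.

```bash
cat > h.py <<'E'
from bench import r
import numpy as np, cv2
from scipy.spatial.transform import Rotation as R
def px2w(uv,m,pose,z):
    uv=np.asarray(uv,float).reshape(-1,2); K=m["K"]
    d=(uv-K[:2,2])/K[0,0]; s=d.copy()
    for _ in range(10): s=d/(1+m["k1"]*(s**2).sum(1,keepdims=True))
    v=np.c_[s,np.ones(len(s))]@pose[:3,:3].T; o=pose[:3,3]
    return (o+v*((z-o[2])/v[:,2])[:,None])[:,:2]
def quat(psi): # tool down, tool x at world angle psi
    x=np.array([np.cos(psi),np.sin(psi),0]); z=np.array([0,0,-1.]); y=np.cross(z,x)
    q=R.from_matrix(np.c_[x,y,z]).as_quat(); return [q[3],q[0],q[1],q[2]]
def wrist(name):
    p=r.get_ee_pos(); q=r.get_orientation(); f=r.grab_frame("wrist"); m=r.camera_model("wrist")
    T=np.eye(4); T[:3,:3]=R.from_quat([q[1],q[2],q[3],q[0]]).as_matrix(); T[:3,3]=p
    P=T@m["T_tool_cam"]; cv2.imwrite(f"pics/{name}.png",f[...,::-1]); np.save(f"pics/{name}.npy",P); return f,m,P
E
python3 - <<'E'
from h import *
m=r.camera_model("top")
f=lambda uv,z:np.round(px2w(uv,m,m["pose"],z),4).tolist()
print("corners",f([(86,137),(354,125),(358,237),(90,250)],.018))
print("mags L M S",f([(142,226),(222,212),(305,222)],.026))
print("wells M S L",f([(148,157),(220,154),(291,150)],.018))
b=np.mean(f([(86,137),(354,125),(358,237),(90,250)],.018),0);print(b)
for i,dy in enumerate((.14,-.14)):
    # camera is 72mm along tool x, looks toward -x of tool
    r.goto([b[0]+.0,b[1]+dy,.2],quat(np.pi-.05 if 1 else 0)); wrist(f"w{i}")
    print(r.get_t(),np.round(r.get_qpos(),2))
a,c=[cv2.imread(f"pics/w{i}.png") for i in (0,1)]
cv2.imwrite("pics/both.png",cv2.resize(np.vstack([a,c]),(400,600)))
E
```

```text
corners [[0.6677, 0.335], [0.6807, -0.3025], [0.4128, -0.2996], [0.4, 0.3226]]
mags L M S [[0.4517, 0.2008], [0.4792, 0.0155], [0.4506, -0.1766]]
wells M S L [[0.6156, 0.1886], [0.6184, 0.0186], [0.6237, -0.1499]]
[0.5403   0.013875]
2.2833 [ 0.16  0.33  1.63  0.    1.17 -1.37]
3.4167 [-0.35  0.33  1.65  0.    1.17 -1.87]
```

View pics/w0.png

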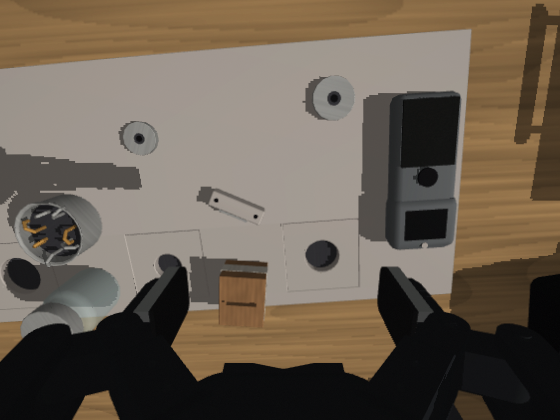

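View pics/w1.png

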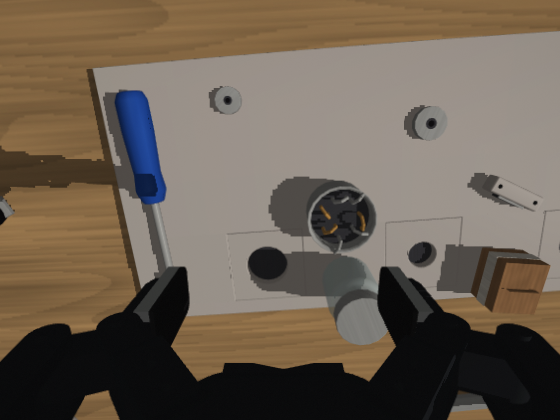

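The wrist pictures show the large (333,98) and medium (139,138) discs, and the medium well (322,255), in w0. In w1 they show the small disc (228,100), medium disc (431,123), large well (267,263) and small well (421,253). All three discs are plain steel. Next I'll rectify metric crops of them for exact centres and sizes.

```bash
cat > rect.py <<'E'
from h import *
def w2px(X,m,P):
    c=(np.c_[X]-P[:3,3])@P[:3,:3]; s=c[:,:2]/c[:,2:]; s=s*(1+m["k1"]*(s**2).sum(1,keepdims=True)); return s*m["K"][0,0]+m["K"][:2,2]
def patch(f,m,P,c,z,half=.032,n=256):
    g=np.linspace(-half,half,n); U,V=np.meshgrid(-g,-g)  # up=+x, left=+y
    X=np.c_[c[0]+V.ravel(),c[1]+U.ravel(),np.full(n*n,z)]
    uv=w2px(X,m,P).astype(np.float32).reshape(n,n,2); return cv2.remap(f,uv[...,0],uv[...,1],cv2.INTER_CUBIC)
E
python3 - <<'E'
from rect import *
m=r.camera_model("wrist"); F=[cv2.imread(f"pics/w{i}.png") for i in (0,1)]; P=[np.load(f"pics/w{i}.npy") for i in (0,1)]
its=[("wM",0,(322,255),.018,37),("wS",1,(421,253),.018,30),("wL",1,(267,263),.018,45),("mL",0,(333,98),.026,40),("mM",1,(431,123),.026,32),("mS",1,(228,100),.026,25)]
tiles=[]
for n,i,uv,z,D in its:
    c=px2w(uv,m,P[i],z)[0]; t=patch(F[i],m,P[i],c,z); k=256/64
    cv2.imwrite(f"pics/p_{n}.png",t)
    t=t.copy()
    cv2.circle(t,(128,128),int(D/2*k),(0,255,0),1); cv2.putText(t,n,(5,20),0,.6,(0,0,255),1); tiles.append(t)
    print(n,np.round(c,4))
print("mM from w0",px2w((139,138),m,P[0],.026))
cv2.imwrite("pics/mos.png",np.vstack([np.hstack(tiles[:3]),np.hstack(tiles[3:])]))
E
```

```text
wM [0.6138 0.1937]
wS [0.6171 0.0227]
wL [ 0.6206 -0.1467]
mL [0.4521 0.2054]
mM [0.4793 0.0192]
mS [ 0.4494 -0.1721]
mM from w0 [[0.47932979 0.01819253]]
```

View pics/mos.png

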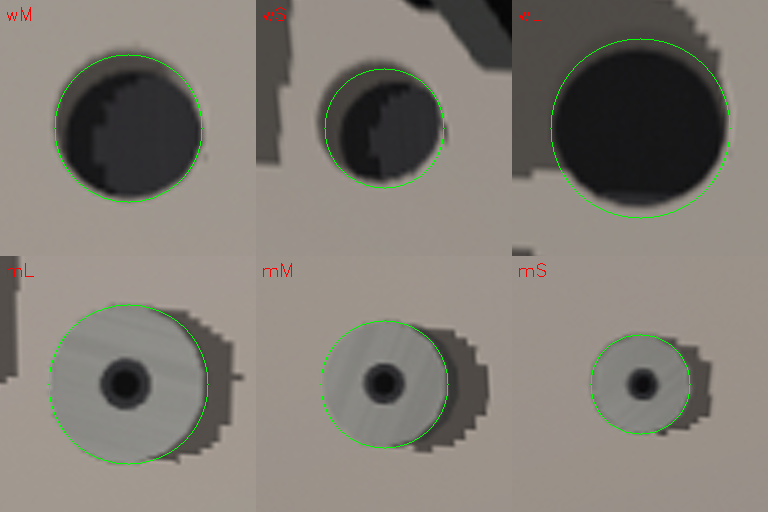

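Sizes and identities are confirmed: each disc matches its circle, and the wells measure about 37, 30 and 45 mm. I'll start with the medium magnet. That means touching the board with the tips to calibrate height, then pushing it left with the disc nested between the two fingertips, then forward.

```bash
cat >> h.py <<'E'
WELL=dict(M=np.array([.6144,.1935]),S=np.array([.6182,.0236]),L=np.array([.622,-.1463]))
MAG=dict(M=np.array([.4793,.0190]),S=np.array([.4494,-.1721]),L=np.array([.4521,.2054]))
OFF={k:.011+np.sqrt(a*a-.01**2) for k,a in dict(M=.016,S=.0125,L=.020).items()}
def dirn(a,b): d=np.asarray(b)-a; return d/np.linalg.norm(d)
def psi_of(d,s): return np.arctan2(s*d[1],s*d[0])
def tcp(k,c,d,back,z): p=np.asarray(c)-d*(OFF[k]+back); return [p[0],p[1],z]
def push(k,c,d,to,z,s=1,v=.06,thr=8):
    """lower behind disc k at c (tool x = s*d), push until its centre is at `to`"""
    q=quat(psi_of(d,s)); p=tcp(k,c,d,.007,z)
    r.movel([p[0],p[1],z+.03],q,velocity=.15); r.movel(p,velocity=.1)
    return r.movel(tcp(k,to,d,0,z),velocity=v,threshold=thr)
def leave(d,z,up=.03):
    p=np.array(r.get_ee_pos()); p[:2]-=.012*d; r.movel(p,velocity=.08); p[2]=z+up; r.movel(p,velocity=.12)
E
python3 - <<'E'
from h import *
W=np.array([.515,.165]); M=MAG["M"]; d=dirn(M,W)
r.grip(.02,20); print(r.get_opening(),r.get_t())
p=tcp("M",M,d,.010,.06); r.goto(p,quat(psi_of(d,1))); print(r.get_t(),r.get_wrist_force())
p[2]=.045; r.movel(p,velocity=.1)
p[2]=.008; hit=r.movel(p,velocity=.03,threshold=3); zb=r.get_ee_pos()[2]; print(hit,zb,r.get_wrist_force(),r.get_t())
z=zb+.0025; open("z.txt","w").write(str(z))
p=np.array(r.get_ee_pos()); p[2]=z; r.movel(p,velocity=.05)
print(r.movel(tcp("M",W,d,0,z),velocity=.06,threshold=8),r.get_ee_pos(),r.get_wrist_force(),r.get_t())
wrist("m1")
E
```

```text
0.02007955390594813 4.05
5.7417 [0.40530624 0.95761071 0.21393469]
True 0.018168950197177958 [-0.9533063   1.17236337  9.53156005] 6.9083
False [0.50938606 0.14206302 0.02067162] [-0.43661016  0.13128524 -0.52674797] 9.9833
```

View pics/m1.png

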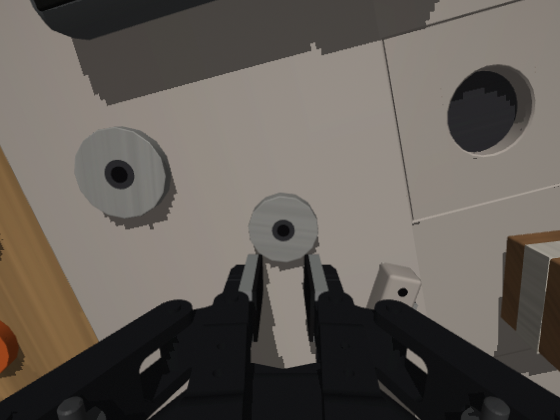

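The medium disc sits in the fingertip notch at (283,230). The medium well is at about (491,111) and the large disc at (119,174), and the way ahead is clear. I'll use this view to compare the disc's position with its well.

```bash
python3 - <<'E'
from h import *
m=r.camera_model("wrist"); P=np.load("pics/m1.npy")
print("disc",px2w((283,230),m,P,.026),"well",px2w((491,111),m,P,.018),"large",px2w((119,174),m,P,.026))
z=float(open("z.txt").read()); W=np.array([.515,.165])
d0=dirn(MAG["M"],W); leave(d0,z)
d=dirn(W,WELL["M"]); to=WELL["M"]-.045*d
print(push("M",W,d,to,z),r.get_ee_pos(),r.get_wrist_force(),r.get_t())
f,m,P=wrist("m2")
E
```

```text
disc [[0.51461102 0.16410243]] well [[0.61516043 0.19321946]] large [[0.4515124  0.20594308]]
False [0.54816039 0.17454093 0.02060474] [-0.48729659  0.47019469 -0.41896016] 13.625
```

View pics/m2.png

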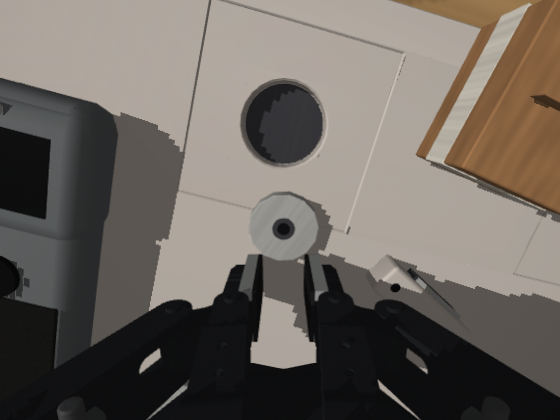

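The disc at (283,229) and the well at (284,123) are in line with the fingers. I'll push it home, then carry straight on with the small one.

```bash
cat >> h.py <<'E'
def hole(f,m,P,c,z):
    """centre of the disc's small dark hole near world xy c"""
    from rect import patch
    g=cv2.cvtColor(patch(f,m,P,c,z,half=.010,n=200),cv2.COLOR_RGB2GRAY)
    t=(g<0.5*np.median(g)).astype(np.uint8); n,_,s,ce=cv2.connectedComponentsWithStats(t)
    if n<2: return None
    i=1+np.argmax(s[1:,4]); u,v=ce[i]; k=.02/199
    return np.round([c[0]+.010-v*k, c[1]+.010-u*k],4), int(s[i,4]), int(np.median(g))
E
python3 - <<'E'
from h import *
z=float(open("z.txt").read()); w=WELL["M"]; d=dirn(np.array([.515,.165]),w)
print(r.movel(tcp("M",w-.0005*d,d,0,z),velocity=.04,threshold=6),r.get_ee_pos(),r.get_wrist_force(),r.get_t())
leave(d,z,.04); f,m,P=wrist("m3"); print("M",hole(f,m,P,w,.0165),r.get_t())
# small
S=MAG["S"]; W=np.array([.51,.012]); d=dirn(S,W); p=tcp("S",S,d,.007,.075)
r.movel([.50,.10,.12],quat(psi_of(d,1)),velocity=.25)
r.goto(p,quat(psi_of(d,1))); print(r.get_t())
f,m,P=wrist("s0"); h=hole(f,m,P,S,.026); print("S",h,r.get_t())
E
```

```text
False [0.59102912 0.18683792 0.02061813] [ 0.38457248  0.13128731 -0.31567405] 14.9417
M (array([0.6115, 0.1924]), 7128, 145) 15.775
18.0667
S (array([ 0.4492, -0.1728]), 4171, 126) 18.1167
```

View pics/m3.png

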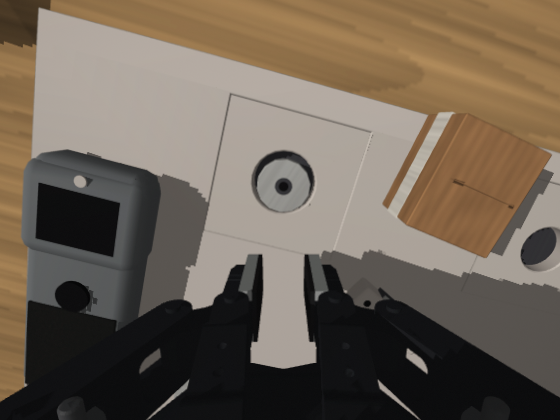

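The medium magnet lies flat inside its well at (284,186), with the ring gap visible all round. Now the small one, with numeric checks at each stage.

```bash
python3 - <<'E'
from h import *
import sys
z=float(open("z.txt").read()); w=WELL["S"]
S=np.array([.4492,-.1725]); W=np.array([.51,.012]); d=dirn(S,W)
def chk(n,c):
    f,m,P=wrist(n); h=hole(f,m,P,c,.026); print(n,"expect",np.round(c,4),h,np.round(r.get_wrist_force(),1),r.get_t(),flush=True)
    if h is None or np.linalg.norm(h[0]-c)>.004: sys.exit("off")
print(push("S",S,d,W,z)); chk("s1",W)
leave(d,z); d=dirn(W,w); to=w-.04*d
print(push("S",W,d,to,z)); chk("s2",to)
E
python3 - <<'E'
import cv2,numpy as np
cv2.imwrite("pics/s12.png",cv2.resize(np.hstack([cv2.imread("pics/s1.png"),cv2.imread("pics/s2.png")]),(800,300),interpolation=cv2.INTER_AREA))
E
```

```text
False
s1 expect [0.51  0.012] (array([0.5094, 0.011 ]), 4466, 111) [0.1 1.3 0.2] 22.4333
False
s2 expect [0.5784 0.0193] (array([0.5775, 0.019 ]), 4408, 142) [0.1 0.6 0.1] 26.3417
```

View pics/s12.png

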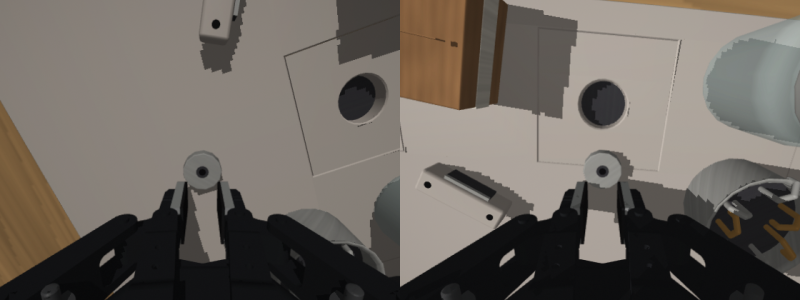

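The small disc and its well line up (602 and 603 in the right half). Before the last push I'll check clearance to the jar, which is taller than the gripper body's underside.

```bash
python3 - <<'E'
from h import *
import cv2
m=r.camera_model("top"); f=cv2.imread("pics/top0.png")
print("jar lid",px2w([(254,133)],m,m["pose"],.102)+[0,.0045],"carton",px2w([(182,141)],m,m["pose"],.058)+[0,.0045], "tin",px2w([(260,173)],m,m["pose"],.056)+[0,.0045])
mw=r.camera_model("wrist")
for n,uv in (("w0",(53,325)),("w1",(362,318))): print(n,px2w([uv],mw,np.load(f"pics/{n}.npy"),.102))
P=np.load("pics/w0.npy");print("finder right edge",px2w([(391,100),(388,200),(402,245)],mw,P,.05))
E
```

```text
jar lid [[ 0.64474264 -0.0603946 ]] carton [[0.6419644  0.10606908]] tin [[ 0.56313458 -0.07088132]]
w0 [[ 0.63217066 -0.0529663 ]]
w1 [[ 0.63754306 -0.06132072]]
finder right edge [[0.45726951 0.25196372]
 [0.54646799 0.25303168]
 [0.59272501 0.26878478]]
```

The jar's nearest side clears the gripper by about 12 mm, so I can push. The stud finder leaves too little room to go in beside the large disc, so I'll start that one with a short diagonal push.

```bash
python3 - <<'E'
from h import *
z=float(open("z.txt").read()); w=WELL["S"]; d=dirn(np.array([.51,.012]),w)
print(r.movel(tcp("S",w-.0005*d,d,0,z),velocity=.04,threshold=6),r.get_ee_pos(),r.get_wrist_force(),r.get_t())
leave(d,z,.05); f,m,P=wrist("s3"); print("S",hole(f,m,P,w,.0165),r.get_t(),flush=True)
L=MAG["L"]; a=np.array([.475,.182]); W=np.array([.49,-.165]); d=dirn(L,a); q=quat(psi_of(d,-1)); 
p=np.array(r.get_ee_pos()); p[0]-=.03; p[2]=.13; r.movel(p,velocity=.2)
p=tcp("L",L,d,.007,.075); r.goto(p,q); print(r.get_t(),np.round(r.get_qpos(),2),flush=True)
print(push("L",L,d,a,z,s=-1),r.get_wrist_force(),flush=True); leave(d,z)
d=dirn(a,W); print(push("L",a,d,W,z,s=-1,v=.08),r.get_wrist_force(),r.get_t(),flush=True)
leave(d,z,.04)
w=WELL["L"]; d=dirn(W,w); p=tcp("L",W,d,.012,z+.04); r.movel(p,quat(psi_of(d,1)),velocity=.12)
f,m,P=wrist("l1"); print("L",hole(f,m,P,W,.026),r.get_t())
cv2.imwrite("pics/sl.png",cv2.resize(np.hstack([cv2.imread("pics/s3.png"),cv2.imread("pics/l1.png")]),(800,300),interpolation=cv2.INTER_AREA))
E
```

```text
False [0.59891977 0.02159541 0.02057744] [ 0.60541923  0.43971667 -0.25770757] 27.4833
S (array([0.6265, 0.0245]), 5314, 139) 28.4083
30.475 [ 0.35  0.41  1.92 -0.    0.81 -0.42]
False [-0.31769113  0.49465968 -0.28349987]
False [0.14219061 0.99969675 0.61200673] 38.65
L (array([ 0.4895, -0.1649]), 11611, 133) 41.1083
```

View pics/sl.png

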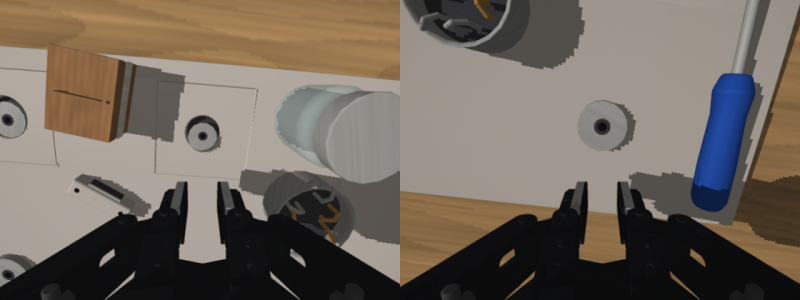

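The left half shows the small disc at its well (203,136). The right half shows the large disc at its waypoint (602,126), in line with the fingers. My hole finder caught a shadow for the small one, so I'll re-measure it numerically, finish the large push, and check all three from above.

```bash
cat >> h.py <<'E'
def ascii(f,m,P,c,z=.018,half=.024,n=33):
    from rect import patch
    g=cv2.cvtColor(cv2.resize(patch(f,m,P,c,z,half=half,n=n*6),(n,n),interpolation=cv2.INTER_AREA),cv2.COLOR_RGB2GRAY)
    for row in g: print("".join("#@%*+=-:. "[min(9,int(v)//17)]*2 for v in row))
E
python3 - <<'E'
from h import *
m=r.camera_model("wrist"); P=np.load("pics/s3.npy"); f=cv2.imread("pics/s3.png")[...,::-1].copy()
print(px2w((284,190),m,P,.0165),px2w((284,190),m,P,.022)); ascii(f,m,P,WELL["S"])
z=float(open("z.txt").read()); w=WELL["L"]; W=np.array([.4895,-.1649]); d=dirn(W,w); to=w-.045*d
print(push("L",W,d,to,z),np.round(r.get_wrist_force(),1),r.get_t()); f,m,P=wrist("l2"); print(to,hole(f,m,P,to,.026))
ascii(f,m,P,w,half=.03)
E
```

```text
[[0.61527364 0.02244935]] [[0.61645596 0.02259917]]
==--                                                              
==--                                                              
==--                                                              
==::                                                              
==::                                                              
==--                                                              
==--                    ..--++++****++--..                        
==--                  --**@@@@@@@@%%%%%%**==..                    
==--              ..++@@@@@@@@@@%%%%**********::                  
==::            ..**@@@@@@@@%%%%******%%%%******::                
--::            ++@@@@@@@@%%++========**@@@@@@@@**..              
              --%%@@@@@@**--..........::--**@@@@@@==              
              ++@@@@%%--....................==@@@@%%              
            ::**@@@@==........................++@@@@::            
            --%%@@**..........................::**@@--            
            --%%%%::..........::----::.....
[... 2764 characters left out ...]
%%%%%%%%%%%%%%%%@@@@%%--            
----  ....::::==%%%%%%%%%%%%%%%%%%%%%%@@%%%%%%%%%%==              
              ..==%%@@%%******************%%%%**--                
                ..==**%%%%%%****************++::                  
                    --==**%%%%**********++--..                    
                        ::==++++++++==::..                        
                                                                  
                                                                  
                                      ....                        
                                ..::......::------::::....        
                            ..                    --==----..
```

```bash
python3 - <<'E'
from h import *
m=r.camera_model("wrist"); P=np.load("pics/m3.npy"); f=cv2.imread("pics/m3.png")[...,::-1].copy()
print(px2w((284,186),m,P,.0165)); ascii(f,m,P,WELL["M"])
E
```

```text
[[0.61167844 0.19187844]]
                                                                  
                                                                  
                                                                  
                                ..                                
                        ::==++**%%**++++--..                      
                    ::++%%@@@@@@@@%%**%%**++--                    
                ..==%%@@@@@@@@%%**************==..                
              ..**@@@@@@@@**++----====++**%%%%%%**..              
            ..**@@@@@@**--::..............==%%@@@@%%..            
            ==@@@@@@==......................::++@@@@**            
          --%%@@@@==............................==@@@@--          
          ++@@@@++................................++@@**          
        ::%%@@**..................................::%%%%::        
        --%%@@--....................................--%%==        
        ==@@%%..................::::..................**++        
        ++@@**................++****++--..............++++        
  
[... 209 characters left out ...]
**++............::**%%@@##@@%%--............::==        
        --****..............--**%%%%%%++..............--::        
        ..++++................--++++==................==          
          ==++--....................................::==  ..      
          ::++++::..................................--..          
            --++==................................::..            
              --++--............................::::              
                --==--........................::..                
                  ::====::................::::..                  
                    ..::----::::::::..::::..                      
                          ..::::::::....
```

The small disc throws a shadow beyond the rim at its trailing side, unlike the medium one. It has probably tipped in but still rests on the near rim. I'll send the large one home, then go back and nudge the small one 2 mm further.

```bash
python3 - <<'E'
from h import *
z=float(open("z.txt").read()); w=WELL["L"]; d=dirn(np.array([.4895,-.1649]),w)
print(r.movel(tcp("L",w+.001*d,d,0,z),velocity=.04,threshold=6),np.round(r.get_wrist_force(),1),r.get_t())
leave(d,z,.05); f,m,P=wrist("l3"); ascii(f,m,P,w,half=.03); print(r.get_t(),flush=True)
w=WELL["S"]; d=dirn(np.array([.51,.012]),w)
p=np.array(r.get_ee_pos()); p[0]-=.06; p[2]=.13; r.movel(p,velocity=.2)
b=tcp("S",w,d,.025,.13); r.movel(b,quat(psi_of(d,1)),velocity=.2); b[2]=z; r.movel(b,velocity=.12)
print(r.movel(tcp("S",w+.002*d,d,0,z),velocity=.03,threshold=6),np.round(r.get_wrist_force(),1),r.get_t(),flush=True)
leave(d,z,.05); f,m,P=wrist("s4"); ascii(f,m,P,w); print(r.get_t())
E
```

```text
False [-0.7 -0.2 -0.6] 44.9083
==========================================::                      
============================================--                    
==============================================--..                
================================================::                
========================++**%%%%@@%%%%%%**======--..              
====================++%%@@@@@@%%%%%%@@@@@@%%**======              
==================**@@@@%%**++++++++++**%%@@@@%%++==..            
================**@@%%**==================++%%@@%%++==::          
==============++@@%%++======================++**@@%%==::          
============++%%%%++============================**@@**::          
============**%%++++++============================%%%%==          
==========++%%**======++++++======================++%%**          
==========++%%++==========++++++++==================**%%..        
==========****================++****++++============++%%::        
==========%%++==============**@@@@@@%%++++++++======++%%==        
==========%%++++++++======**@@@@##@@@@%%++++++++++++==%%++      
[... 2696 characters left out ...]
..----                
                ..==--......................----                  
                  ..--==::................::::                    
                      ::--::::::....::::::..                      
                        ....----::::::..                          
                                                                  
                                                                  
                                                                  
                                                                  
                                                                  
                                                                  
50.4667
```

All three now show an even ring gap and no shadow outside the rim, so they lie flat in their wells. The fingers are clear of everything, so I'm handing in.

```bash
python3 - <<'E'
from h import *
p=np.array(r.get_ee_pos()); p[2]=.13; r.movel(p,velocity=.15); r.sleep(.3); print(np.round(r.get_wrist_force(),1),r.get_t()); print(r.job_done())
E
```

```text
[ 0.8 -0.   0.4] 51.3083
the job is handed in; nothing more can be done
None
```

All three magnets were slid into the wells of their own size, and the last camera checks showed each lying flat; I handed the job in at about 51 s, but no verdict came back.

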